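# Hook a roll of tape out from under the sander guard

### The job

A roll of masking tape has got in under the fixed wire-topped guard, where the hand cannot reach it. Take the hooked rod by its wooden grip, drop its tip into the hole of the roll and draw the roll forward until it lies flat on the bench, wholly out in front of the guard; then stand the rod on its foot on the bench and let go. Keep the fingers off the roll and leave the sanding sleeve beside it where it is.

Things in the scene. Friction and masses are not known exactly. Their poses are not given: they have to be found in the camera images.
- guard: fixed green sheet-metal sander guard, 248 mm wide (y), 125 mm deep (x), with sides, back, a wire roof and an open front. Origin: middle of the open front, at bench level; +x points into the guard (away from the robot, turned a little), z up. Inside 236 mm wide and clear to 137 mm height, but a shaft with a drum crosses at the back (87 to 119 mm behind the front, lowest point 101 mm up)
- hook_grip (a point): centre of the rod's wooden grip, 42 mm above its underside. The grip is an upright pale block 90 mm long (x), 26 mm wide (y), 8 to 64 mm above the bench, on a flat dark foot 110 x 50 x 8 mm on which the rod stands by itself. x points from grip to tip, z up. An 8 mm steel rod runs level from the grip's front at 50 mm height. 0.16 kg, centre of mass about 10 mm ahead of this point
- hook_tip (a point): lower end of the hook: the 8 mm rod turns straight down 195 mm ahead of the grip's centre and ends here, 4 mm above the level of the foot's underside, 38 mm below it (same axes as the grip)
- tape_roll: yellow roll of masking tape lying flat under the guard: 91 mm outside diameter, 24 mm high, with a through hole 46 mm wide; about 0.12 kg. Origin: centre of its underside; z up
- sanding_sleeve: grey sanding sleeve, an open tube of 80 mm diameter and 60 mm height, standing under the guard to the left or right of the tape roll; not to be disturbed. Origin: centre of its underside

How it is judged:
By the outcome, as a careful person would: the job done as asked, in the order asked, and still so for the second after the job is handed in, with the robot touching nothing.
It also fails if it takes over 48 s, if anything falls off the work surface, if the arm or the gripper's body presses on something with over 40 N, if the wrist force passes 120 N, or if a joint passes its speed limit or range.

### The arm

A 6-joint arm with a two-finger parallel gripper is mounted at the origin on a cart in front of the work surface, level with it; the furniture and walls round the work are solid. World frame = base frame: x ahead of the robot, y to its left, z up, the work surface at z = 0. Lengths are in m, angles in rad, forces in N, time in s.
With the tool pointing down it reaches from about 0.35 to 0.775 m from the base axis. Payload 5.5 kg.
Tool frame: the origin (TCP) lies midway between the tips of the shut fingers; the grasp point (between the pads) lies hold_point_z behind it (hold_point_z is the distance from the TCP to the grasp point, in m); z points along the fingers, y is the direction in which the jaws open and shut (so a half turn about z gives the same grasp; the last joint's range is limited). The gripper opens to 85 mm and grips with 20 to 120 N. Pads are 22 mm wide; open, the fingers measure 114 mm over their backs; the gripper's body (76 mm by 85 mm) begins 54 mm behind the grasp point. The pads swing forward as they close: fully open they stand 13 mm farther back than shut.
Start: joints at [1.025, 0.313, 0.046, 1.304, 0, 1.431], TCP at [0.227, 0.528, 0.231] pointing down, gripper open.
Joint ranges: [-2.76, 2.76], [-0.86, 1.69], [-1.03, 1.26], [-2.2, 2.34], [-1.47, 1.5], [-3.14, 3.14]. Speed limits (rad/s): [2.57, 2.57, 3.14, 3.14, 3.14, 3.14].

### API

Orientations are given as a unit quaternion [w, x, y, z].
In Python, from workcell import * gives the robot as it stands. The module is installed in compiled form; this text tells all that it offers.
- The arm moves only by the tool jog_arm, never from a script. Its argument "plan" is a list of rows, each a list of 6 numbers: the shift along the world's x, y, z in m, then the turn, a rotation vector about the world's x, y, z in degrees. A call has exactly 10 rows; each row shifts and turns the commanded pose from where the row before left it; what a row does not reach is not made up. A row lasts 1/10 s, in which the tool goes at most 50 mm and 8.59 degrees, less where a joint would pass 70% of its speed; a pose out of reach is approached as far as the arm can. A call with a gripper value outside its range is refused whole. "hand" is the opening, from 0 (shut) to 1 (fully open), set as the call begins (left out, the last holds). The fingers move at their own pace and stop on an object; "force" is the grip in N (left out, the last holds). Time passes only in rows, so rows that do not move let the fingers close, or fill a call up. It gives the time, the measured TCP pose, the force and the opening at its end, in the units of the state.
- get_state(): the state, without advancing time (a new reading comes with each control period).
- read_camera(name): name is "scene" or "top" or "wrist"; returns the picture (480x640x3 uint8, red, green, blue); there is no depth.
- calibration(name): a dict with "K" (3x3 intrinsics, pixels), "world_to_cam" (4x4, takes a point from world to camera coordinates). Camera axes: x right, y down, z forward; pixel columns grow to the right and rows downward; lengths in m; the calibration is good to about 2 mm. A picture is of the moment at which its call begins: read the wrist's pose just before it. calibration takes no time and is no camera call; for the wrist camera it gives the pose at the moment of the call.
- hand_in(): hands the job in, once; it reports no verdict.
The state is a dict: "clock": time; "joint_pos": joint angles; "qvel": joint speeds; "tau": joint torques, N m; "tcp_pos": TCP position; "orientation": TCP orientation; "wrist_force": force on the tool from outside, world axes, zero at the start; "ft_torque": the same for the moment, N m; "finger_gap": finger opening in m.
Only numpy, scipy, OpenCV 4.12 (cv2) and the standard library are available. Lean on these libraries where they do the work, as an engineer would, in place of code of your own. Each camera call takes 0.05 s, during which the arm holds its last target.

## Working session

There is one attempt and no reset: what is moved stays moved. The work goes in short steps, Python scripts to look and compute and a tool call to move; the robot and the scene stay as the last step left them, time stands still between calls to the robot, and variables do not carry over. Pictures are saved under pics/ and viewed, and the job is handed in when it is done.

Besides the shell and the picture viewer there is one more tool, called as name([rows], argument=value, ...), one row to a line, values as JSON. jog_arm: Moves the arm, as the interface text tells. Its arguments: {"type":"object","properties":{"plan":{"type":"array","items":{"type":"array","items":{"type":"number"}}},"hand":{"type":"number"},"force":{"type":"number"}},"required":["plan"]}

```bash
mkdir -p pics; python3 - <<'E'
from workcell import *
import cv2,numpy as np
s=get_state();print({k:np.round(v,3) for k,v in s.items()})
try: print(hold_point_z)
except Exception as e: print(e)
for n in ["scene","top","wrist"]:
    c=calibration(n);print(n,np.round(c["K"],1).tolist(),np.round(c["world_to_cam"],4).tolist())
    cv2.imwrite(f"pics/{n}0.png",read_camera(n)[:,:,::-1])
E
```

```text
{'clock': np.float64(0.0), 'joint_pos': array([ 1.025,  0.314,  0.045,  1.304, -0.   ,  1.431]), 'qvel': array([ 0.   , -0.   ,  0.001, -0.001,  0.001,  0.   ]), 'tau': array([ 2.0000e-03, -4.8062e+01,  2.9854e+01,  1.9000e-02, -0.0000e+00,
        0.0000e+00]), 'tcp_pos': array([0.227, 0.528, 0.23 ]), 'orientation': array([-0.   ,  0.202,  0.979, -0.001]), 'wrist_force': array([-0.025,  0.033,  0.499]), 'ft_torque': array([-0.02 , -0.047, -0.026]), 'finger_gap': np.float64(0.086)}
0.0187
scene [[584.6, 0.0, 333.0], [0.0, 584.6, 239.0], [0.0, 0.0, 1.0]] [[-0.9015, -0.4324, 0.0183, 0.6696], [-0.2168, 0.4146, -0.8838, 0.0291], [0.3746, -0.8007, -0.4675, 1.0913], [0.0, 0.0, 0.0, 1.0]]
top [[567.6, 0.0, 326.1], [0.0, 567.6, 229.0], [0.0, 0.0, 1.0]] [[-0.0098, -0.9997, 0.0242, 0.3604], [-0.9813, 0.005, -0.1924, 0.5513], [0.1922, -0.0257, -0.981, 0.8673], [0.0, 0.0, 0.0, 1.0]]
wrist [[362.6, 0.0, 318.8], [0.0, 362.6, 242.3], [0.0, 0.0, 1.0]] [[0.3956, 0.9184, -0.0023, -0.5742], [0.8788, -0.3778, 0.2914, -0.0377], [0.2668, -0.1173, -0.9566, 0.3804], [0.0, 0.0, 0.0, 1.0]]
```

View pics/scene0.png

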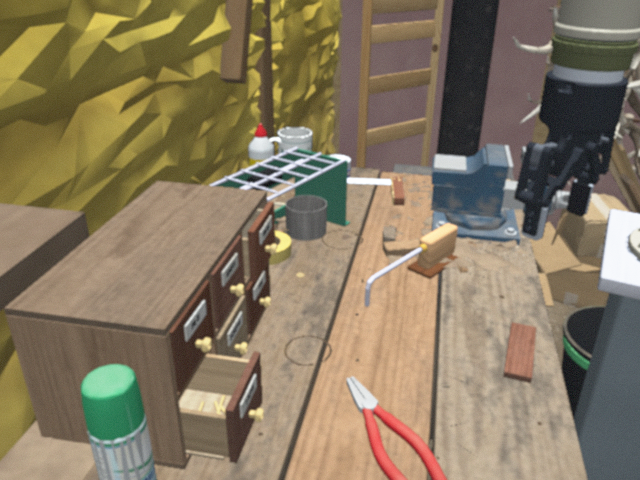

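View pics/top0.png

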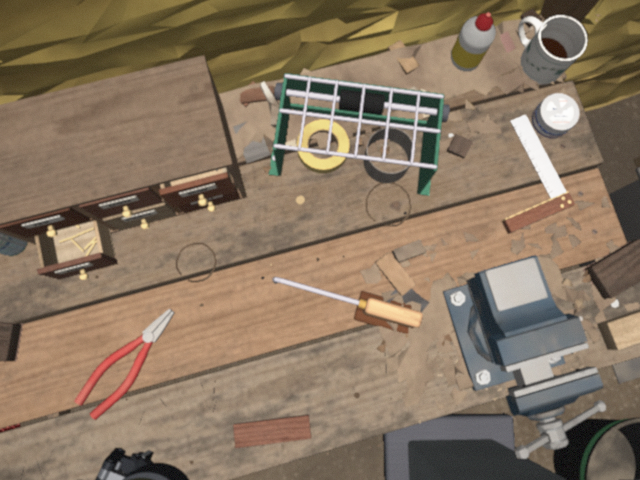

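View pics/wrist0.png

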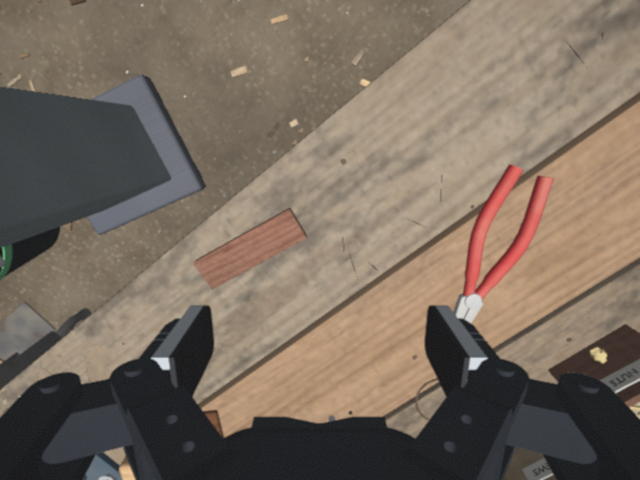

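```bash
cat > h.py <<'E'
from workcell import *
import cv2,numpy as np
def ray(n,u,v,z,c=None):
    c=c or calibration(n); K=c["K"];T=c["world_to_cam"]
    R=T[:3,:3];o=-R.T@T[:3,3];d=R.T@np.linalg.solve(K,[u,v,1.])
    return o+d*(z-o[2])/d[2]
def proj(n,p,c=None):
    c=c or calibration(n);q=c["world_to_cam"][:3,:3]@np.array(p,float)+c["world_to_cam"][:3,3];q=c["K"]@q;return q[:2]/q[2]
E
python3 - <<'E'
import cv2
a=cv2.imread('pics/top0.png')
cv2.imwrite('pics/t_guard.png',cv2.resize(a[60:210,255:455],None,fx=4,fy=4,interpolation=cv2.INTER_CUBIC))
cv2.imwrite('pics/t_rod.png',cv2.resize(a[260:340,265:435],None,fx=4.5,fy=4.5,interpolation=cv2.INTER_CUBIC))
E
```

```text
(no output)
```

View pics/t_guard.png

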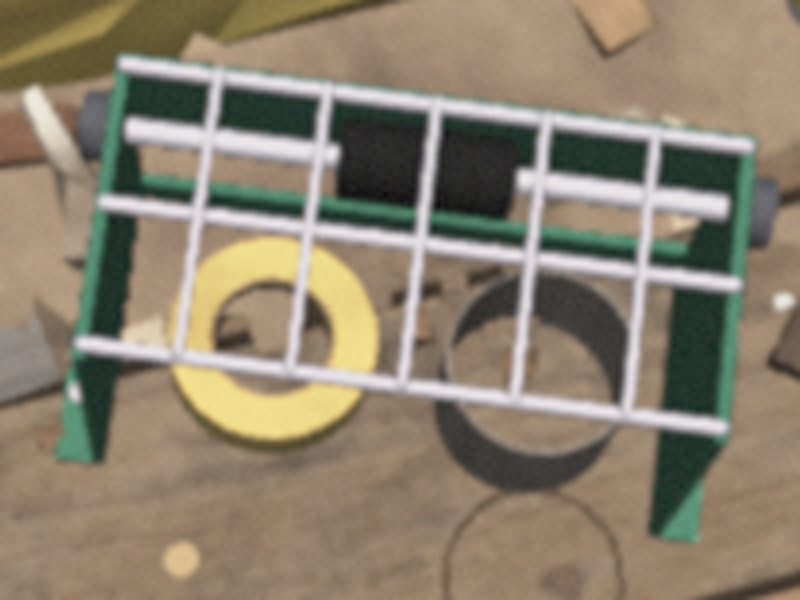

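View pics/t_rod.png

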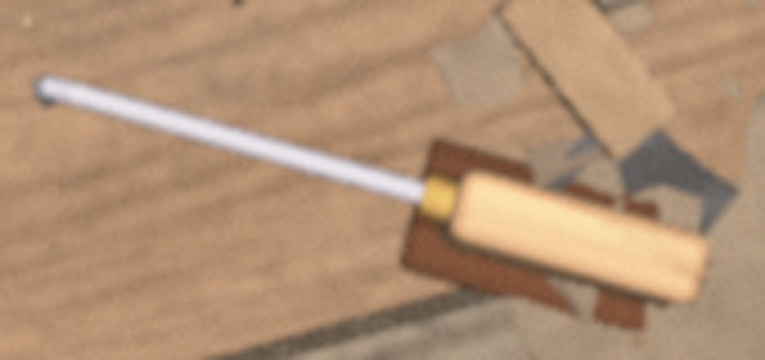

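```bash
python3 - <<'E'
from h import *
g=lambda x,y,z:ray("top",255+x/4,60+y/4,z)[:2]
r=lambda x,y,z:ray("top",265+x/4.5,260+y/4.5,z)[:2]
P=lambda n,v:print(n,np.round(v,4))
rc=g(276,338,.024);P("roll c",rc)
P("roll diam",[np.linalg.norm(g(172,338,.024)-g(380,338,.024)),np.linalg.norm(g(276,237,.024)-g(276,437,.024))])
P("sleeve",g(538,365,.06));P("sl diam",[np.linalg.norm(g(447,365,.06)-g(630,365,.06))])
a,b=g(57,460,0),g(698,541,0);P("front bottom L,R outer",[a,b]);P("w",np.linalg.norm(a-b));P("mid",(a+b)/2)
a,b=g(120,62,.14),g(755,148,.14);P("back top",[a,b]);P("w",np.linalg.norm(a-b));
a,b=g(78,345,.14),g(728,428,.14);P("front wire",[a,b]);P("w",np.linalg.norm(a-b));
cs=[r(*p,.064) for p in [(470,172),(708,238),(690,302),(455,237)]]
P("grip corners",cs);P("c",np.mean(cs,0))
f=(cs[0]+cs[3])/2;k=(cs[1]+cs[2])/2;P("len",np.linalg.norm(f-k));P("dir",np.degrees(np.arctan2(*(f-k)[::-1])))
e=r(45,88,.050);P("elbow",e);d=e-np.mean(cs,0);P("dist,ang",[np.linalg.norm(d),np.degrees(np.arctan2(d[1],d[0]))])
E
```

```text
roll c [0.7062 0.3577]
roll diam [0.0889 0.0897]
sleeve [0.6816 0.251 ]
sl diam [0.0754]
front bottom L,R outer [[0.6594 0.4524]
 [0.6223 0.1754]]
w 0.2796
mid [0.6408 0.3139]
back top [[0.7758 0.4191]
 [0.741  0.1767]]
w 0.245
front wire [[0.6623 0.4343]
 [0.6295 0.1923]]
w 0.2442
grip corners [[0.4412 0.2903]
 [0.4179 0.2088]
 [0.3963 0.2159]
 [0.419  0.296 ]]
c [0.4186 0.2528]
len 0.0841
dir 74.1123
elbow [0.4728 0.4379]
dist,ang [ 0.1929 73.686 ]
```

```bash
python3 - <<'E'
from h import *
from scipy.optimize import least_squares
P=lambda n,v:print(n,np.round(v,3))
for z in (0,.1,.2): P("cab corner btm-right px(240,195) z%g"%z,ray("top",240,195,z)[:2]);P(" knob(210,205)",ray("top",210,205,z)[:2]);P(" drawer corner(112,262)",ray("top",112,262,z)[:2])
def tri(a,b):
    f=lambda p:np.r_[proj("top",p)-a,proj("scene",p)-b]
    s=least_squares(f,[.45,.1,.1]);return s.x,s.cost
P("vise top?",tri((482,272),(510,147))[0]); print(tri((482,272),(510,147))[1])
for q in [(482,272),(448,300),(470,390)]:
  for z in (0,.06,.12): P(f"vise {q} z{z}",ray("top",*q,z)[:2])
# tape / grip check with scene cam
for p in [(.4186,.2528,.064),(.4728,.4379,.05),(.7062,.3577,.024)]: P(p,proj("scene",p))
E
python3 - <<'E'
import cv2
a=cv2.imread('pics/scene0.png')
cv2.imwrite('pics/s_crop.png',cv2.resize(a[140:320,220:540],None,fx=2.5,fy=2.5,interpolation=cv2.INTER_CUBIC))
E
```

```text
cab corner btm-right px(240,195) z0 [0.624 0.502]
 knob(210,205) [0.606 0.553]
 drawer corner(112,262) [0.509 0.713]
cab corner btm-right px(240,195) z0.1 [0.598 0.489]
 knob(210,205) [0.582 0.535]
 drawer corner(112,262) [0.496 0.678]
cab corner btm-right px(240,195) z0.2 [0.572 0.476]
 knob(210,205) [0.558 0.516]
 drawer corner(112,262) [0.482 0.643]
vise top? [0.42  0.143 0.194]
1720.745409593317
vise (482, 272) z0 [0.488 0.092]
vise (482, 272) z0.06 [0.481 0.11 ]
vise (482, 272) z0.12 [0.474 0.129]
vise (448, 300) z0 [0.442 0.152]
vise (448, 300) z0.06 [0.438 0.167]
vise (448, 300) z0.12 [0.434 0.181]
vise (470, 390) z0 [0.296 0.124]
vise (470, 390) z0.06 [0.301 0.14 ]
vise (470, 390) z0.12 [0.307 0.156]
(0.4186, 0.2528, 0.064) [438.975 231.29 ]
(0.4728, 0.4379, 0.05) [368.939 280.8  ]
(0.7062, 0.3577, 0.024) [266.045 240.71 ]
```

View pics/s_crop.png

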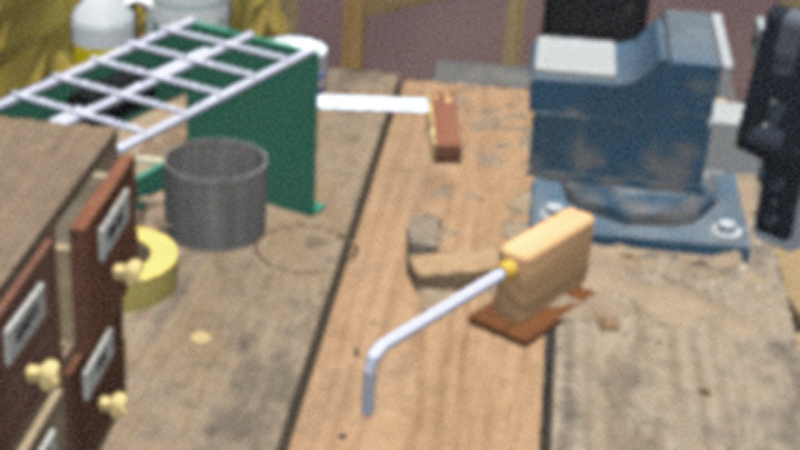

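jog_arm([
  [0.0194,-0.0268,0,0,0,7.5],
  [0.0194,-0.0268,0,0,0,7.5],
  [0.0194,-0.0268,0,0,0,7.5],
  [0.0194,-0.0268,0,0,0,7.5],
  [0.0194,-0.0268,0,0,0,7.5],
  [0.0194,-0.0268,0,0,0,7.5],
  [0.0194,-0.0268,0,0,0,7.5],
  [0.0194,-0.0268,0,0,0,7.5],
  [0.0194,-0.0268,0,0,0,7.5],
  [0.0194,-0.0268,0,0,0,7.5],
], hand=1)

```text
clock: 1.15
tcp_pos: [0.4215, 0.2591, 0.2311]
orientation: [-0.0, -0.439, 0.899, 0.0]
wrist_force: [0.3, 0.0, 0.0]
finger_gap: 0.0849
```

jog_arm([
  [0,0,0,0,0,7.4],
  [0,0,0,0,0,7.4],
  [0,0,0,0,0,7.4],
  [0,0,-0.02,0,0,0],
  [0,0,-0.02,0,0,0],
  [0,0,-0.02,0,0,0],
  [0,0,0,0,0,0],
  [0,0,0,0,0,0],
  [0,0,0,0,0,0],
  [0,0,0,0,0,0],
])

```text
clock: 2.15
tcp_pos: [0.4217, 0.2606, 0.1725]
orientation: [0.001, -0.601, 0.799, -0.0]
wrist_force: [0.3, -0.5, -0.6]
finger_gap: 0.0856
```

```bash
python3 - <<'E'
from h import *
s=get_state();print({k:np.round(s[k],4) for k in("clock","tcp_pos","orientation","joint_pos")})
c=calibration("wrist");a=read_camera("wrist");cv2.imwrite("pics/w1.png",a[:,:,::-1])
np.savez("w1.npz",**c)
E
```

```text
{'clock': np.float64(2.15), 'tcp_pos': array([0.4217, 0.2606, 0.1725]), 'orientation': array([ 9.000e-04, -6.015e-01,  7.989e-01, -2.000e-04]), 'joint_pos': array([ 3.915e-01,  1.862e-01, -2.676e-01,  1.115e+00,  1.000e-04,
       -8.992e-01])}
```

View pics/w1.png

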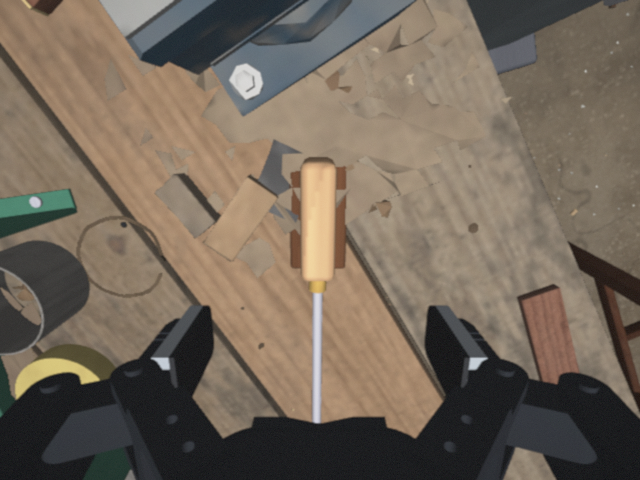

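```bash
python3 - <<'E'
from h import *
c=dict(np.load("w1.npz"))
R=lambda u,v,z:ray("wrist",u,v,z,c)[:2]
b=R(319.5,162,.064);f=R(317.5,281,.064);d=f-b
print(b,f,(b+f)/2,np.linalg.norm(d),np.degrees(np.arctan2(d[1],d[0])))
print("rod", R(318,292,.05),R(317.3,420,.05)); r=R(317.3,420,.05)-R(318,292,.05);print(np.degrees(np.arctan2(r[1],r[0])))
q=get_state()["orientation"];print("jaw",np.degrees(2*np.arctan2(q[2],q[1]))-90)
print(proj("wrist",[.4186,.2528,.064],c),"roll?",R(60,385,.024))
E
```

```text
[0.40655511 0.20840346] [0.43217097 0.29189985] [0.41936304 0.25015165] 0.08733738287599242 72.94450808683261
rod [0.43616116 0.30682711] [0.47169949 0.42735394]
73.5714116829275
jaw 163.95285090162935
[320.50135821 227.59021339] roll? [0.70370679 0.34329686]
```

jog_arm([
  [0,0,-0.018,0,0,0],
  [0,0,-0.018,0,0,0],
  [0,0,-0.018,0,0,0],
  [0,0,-0.018,0,0,0],
  [0,0,-0.018,0,0,0],
  [0,0,-0.018,0,0,0],
  [0,0,-0.018,0,0,0],
  [0,0,-0.01,0,0,0],
  [0,0,-0.008,0,0,0],
  [0,0,0,0,0,0],
])

```text
clock: 3.2
tcp_pos: [0.4207, 0.2602, 0.0268]
orientation: [-0.001, -0.601, 0.799, 0.0]
wrist_force: [-0.2, 0.3, 1.1]
finger_gap: 0.085
```

jog_arm([
  [0,0,0,0,0,0],
  [0,0,0,0,0,0],
  [0,0,0,0,0,0],
  [0,0,0,0,0,0],
  [0,0,0,0,0,0],
  [0,0,0,0,0,0],
  [0,0,0,0,0,0],
  [0,0,0,0,0,0],
  [0,0,0,0,0,0],
  [0,0,0,0,0,0],
], hand=0, force=60)

```text
clock: 4.2
tcp_pos: [0.4218, 0.2606, 0.028]
orientation: [0.001, -0.601, 0.799, -0.0]
wrist_force: [0.2, -0.3, 6.7]
finger_gap: 0.0253
```

jog_arm([
  [0,0,0.012,0,0,0],
  [0,0,0.018,0,0,0],
  [0,0,0.02,0,0,0],
  [0,0,0,0,0,-8],
  [0,0,0,0,0,-8],
  [0,0,0,0,0,-8],
  [0,0,0,0,0,-8],
  [0,0,0,0,0,-8],
  [0,0,0,0,0,-8],
  [0,0,0,0,0,-8],
])

```text
clock: 5.2
tcp_pos: [0.4203, 0.2601, 0.0774]
orientation: [-0.001, -0.153, 0.988, -0.0]
wrist_force: [-0.6, -0.4, -1.5]
finger_gap: 0.0254
```

jog_arm([
  [-0.002,0.012,0,0,0,-6],
  [-0.002,0.012,0,0,0,-6],
  [-0.002,0.012,0,0,0,-5.6],
  [-0.002,0.012,0,0,0,0],
  [-0.002,0.012,0,0,0,0],
  [-0.002,0.012,0,0,0,0],
  [-0.002,0.013,0,0,0,0],
  [-0.002,0.013,0,0,0,0],
  [0,0,0,0,0,0],
  [0,0,0,0,0,0],
])

```text
clock: 6.2
tcp_pos: [0.4048, 0.3586, 0.0771]
orientation: [-0.0, -0.004, 1.0, -0.0]
wrist_force: [0.6, 0.5, -1.3]
finger_gap: 0.0254
```

```bash
python3 - <<'E'
from h import *
s=get_state();print({k:np.round(s[k],4) for k in("clock","tcp_pos","orientation","finger_gap","wrist_force")})
a=read_camera("top");cv2.imwrite("pics/t2.png",cv2.resize(a[50:290,215:455,::-1],None,fx=2.5,fy=2.5,interpolation=cv2.INTER_CUBIC))
a=read_camera("scene");cv2.imwrite("pics/s2.png",cv2.resize(a[140:320,220:540,::-1],None,fx=2.5,fy=2.5,interpolation=cv2.INTER_CUBIC))
E
```

```text
{'clock': np.float64(6.2), 'tcp_pos': array([0.4048, 0.3586, 0.0771]), 'orientation': array([-1.0e-04, -3.6e-03,  1.0e+00, -2.0e-04]), 'finger_gap': np.float64(0.0254), 'wrist_force': array([ 0.5571,  0.5224, -1.2799])}
```

View pics/t2.png

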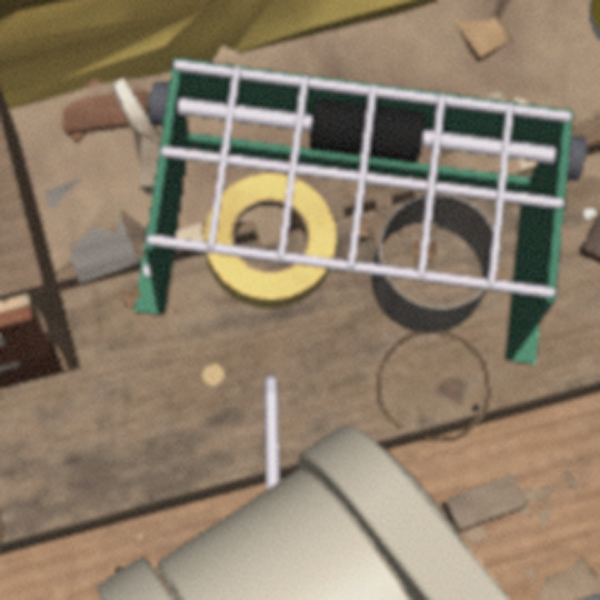

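View pics/s2.png

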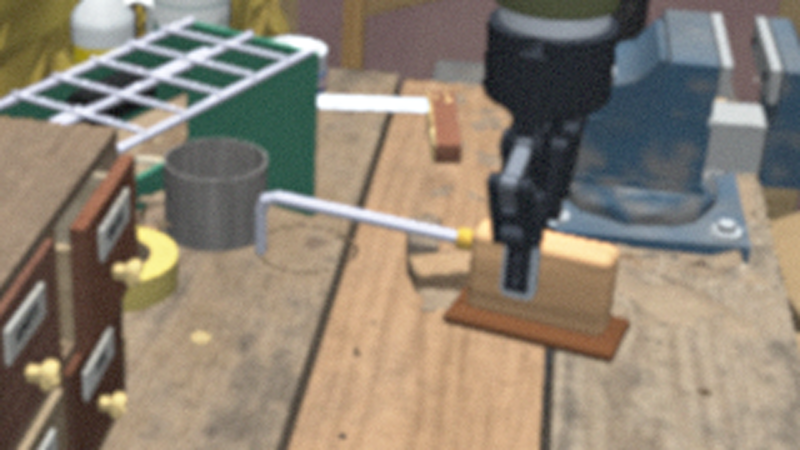

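```bash
python3 - <<'E'
from h import *
print(ray("top",323,201.6,.1), ray("top",215+272/2.5,50+470/2.5,.1), "roll",ray("top",323.4,144.6,.024))
# predicted tip/elbow
print("pred elbow px",proj("top",[.4048+.1865,.3586,.1]),proj("scene",[.591,.3586,.1]), "obs", 220+265/2.5,140+195/2.5)
E
```

```text
[0.58701625 0.36190957 0.1       ] [0.53015633 0.36119364 0.1       ] roll [0.70598885 0.3587475  0.024     ]
pred elbow px [325.12544841 198.88659491] [323.23100688 215.86987717] obs 326.0 218.0
```

jog_arm([
  [0.012,0,0,0,0,0],
  [0.015,0,0,0,0,0],
  [0.015,0,0,0,0,0],
  [0.015,-0.001,0,0,0,0],
  [0.015,-0.001,0,0,0,0],
  [0.015,-0.001,0,0,0,0],
  [0.015,0,0,0,0,0],
  [0.01,0,0,0,0,0],
  [0.004,0,0,0,0,0],
  [0,0,0,0,0,0],
])

```text
clock: 7.3
tcp_pos: [0.5218, 0.355, 0.0771]
orientation: [-0.0, -0.003, 1.0, 0.0]
wrist_force: [-0.2, -0.9, -1.9]
finger_gap: 0.0251
```

```bash
python3 - <<'E'
from h import *
s=get_state();print({k:np.round(s[k],4) for k in("clock","tcp_pos","orientation","finger_gap","wrist_force")})
a=read_camera("top");cv2.imwrite("pics/t3.png",cv2.resize(a[60:260,255:455,::-1],None,fx=3,fy=3,interpolation=cv2.INTER_CUBIC))
E
```

```text
{'clock': np.float64(7.3), 'tcp_pos': array([0.5218, 0.355 , 0.0771]), 'orientation': array([-0.    , -0.0026,  1.    ,  0.    ]), 'finger_gap': np.float64(0.0251), 'wrist_force': array([-0.1627, -0.8728, -1.9134])}
```

View pics/t3.png

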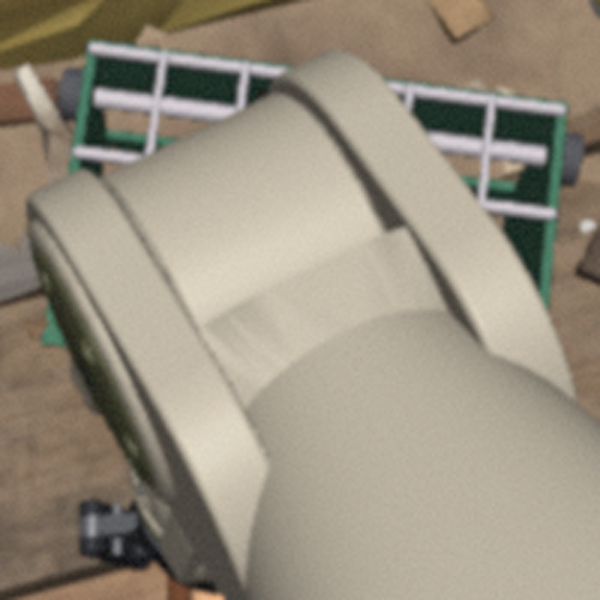

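jog_arm([
  [0,0,-0.006,0,0,0],
  [0,0,-0.006,0,0,0],
  [0,0,-0.006,0,0,0],
  [0,0,-0.006,0,0,0],
  [0,0,-0.006,0,0,0],
  [0,0,-0.006,0,0,0],
  [0,0,-0.006,0,0,0],
  [0,0,-0.004,0,0,0],
  [0,0,0,0,0,0],
  [0,0,0,0,0,0],
])

```text
clock: 8.35
tcp_pos: [0.521, 0.3553, 0.0313]
orientation: [-0.0, -0.003, 1.0, 0.0]
wrist_force: [-0.2, 0.0, -1.7]
finger_gap: 0.0252
```

```bash
python3 - <<'E'
from h import *
s=get_state();print({k:np.round(s[k],4) for k in("clock","tcp_pos","orientation","finger_gap","wrist_force","ft_torque")})
a=read_camera("scene");cv2.imwrite("pics/s4.png",cv2.resize(a[160:300,220:420,::-1],None,fx=4,fy=4,interpolation=cv2.INTER_CUBIC))
E
```

```text
{'clock': np.float64(8.35), 'tcp_pos': array([0.521 , 0.3553, 0.0313]), 'orientation': array([-0.   , -0.003,  1.   ,  0.   ]), 'finger_gap': np.float64(0.0252), 'wrist_force': array([-0.1835,  0.0282, -1.6546]), 'ft_torque': array([ 0.0352, -0.0295,  0.0058])}
```

View pics/s4.png

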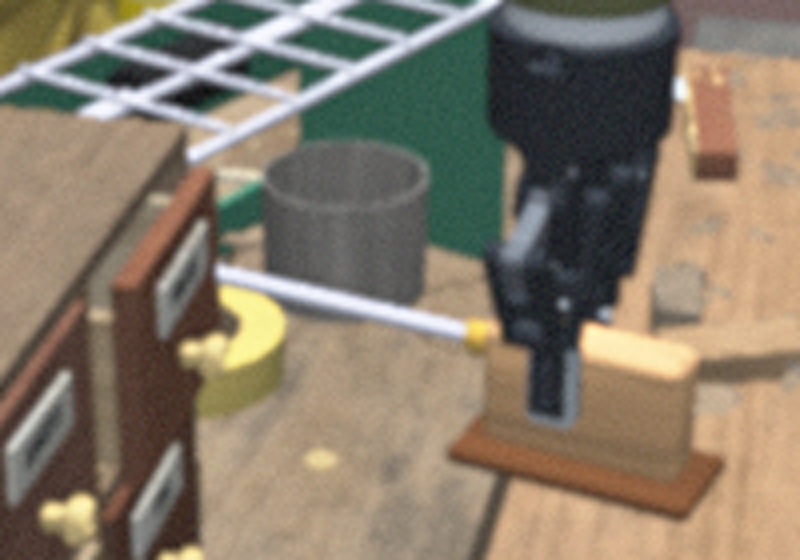

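jog_arm([
  [-0.004,0,0,0,0,0],
  [-0.006,0.001,0,0,0,0],
  [-0.006,0,0,0,0,0],
  [-0.006,0.001,0,0,0,0],
  [-0.007,0,0,0,0,0],
  [-0.008,0.001,0,0,0,0],
  [-0.008,0.001,0,0,0,0],
  [-0.008,0.001,0,0,0,0],
  [-0.008,0.001,0,0,0,0],
  [-0.008,0.001,0,0,0,0],
])

```text
clock: 9.4
tcp_pos: [0.4513, 0.3625, 0.0314]
orientation: [0.0, -0.003, 1.0, 0.0]
wrist_force: [-0.4, -0.8, -1.4]
finger_gap: 0.0252
```

jog_arm([
  [-0.009,0.001,0,0,0,0],
  [-0.009,0.001,0,0,0,0],
  [-0.009,0.001,0,0,0,0],
  [-0.009,0.001,0,0,0,0],
  [-0.009,0.001,0,0,0,0],
  [-0.009,0.001,0,0,0,0],
  [-0.009,0,0,0,0,0],
  [-0.009,0,0,0,0,0],
  [-0.007,0,0,0,0,0],
  [-0.004,0,0,0,0,0],
])

```text
clock: 10.4
tcp_pos: [0.3682, 0.3683, 0.0314]
orientation: [-0.0, -0.003, 1.0, -0.0]
wrist_force: [0.6, -0.7, -1.6]
finger_gap: 0.0255
```

```bash
python3 - <<'E'
from h import *
s=get_state();print({k:np.round(s[k],4) for k in("clock","tcp_pos","orientation","finger_gap","wrist_force","ft_torque")})
a=read_camera("top");cv2.imwrite("pics/t5.png",cv2.resize(a[50:290,215:455,::-1],None,fx=2.5,fy=2.5,interpolation=cv2.INTER_CUBIC))
a=read_camera("scene");cv2.imwrite("pics/s5.png",cv2.resize(a[160:320,220:460,::-1],None,fx=3,fy=3,interpolation=cv2.INTER_CUBIC))
E
```

```text
{'clock': np.float64(10.4), 'tcp_pos': array([0.3682, 0.3683, 0.0314]), 'orientation': array([-0.    , -0.0032,  1.    , -0.    ]), 'finger_gap': np.float64(0.0255), 'wrist_force': array([ 0.5896, -0.68  , -1.6096]), 'ft_torque': array([-0.0315, -0.1664, -0.0033])}
```

View pics/t5.png

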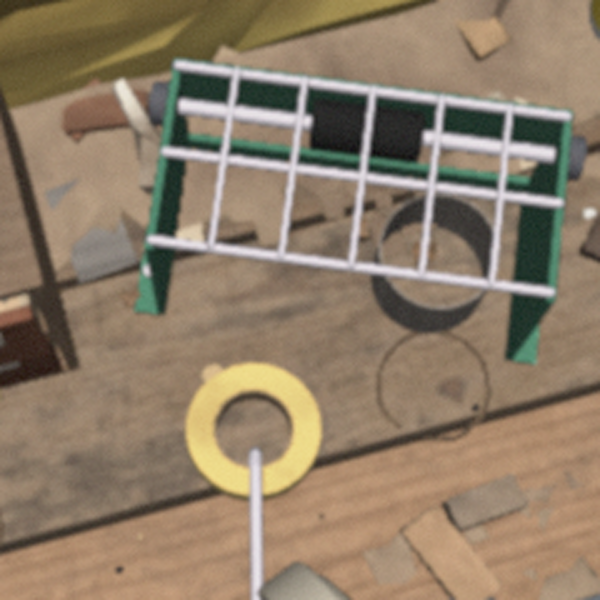

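View pics/s5.png

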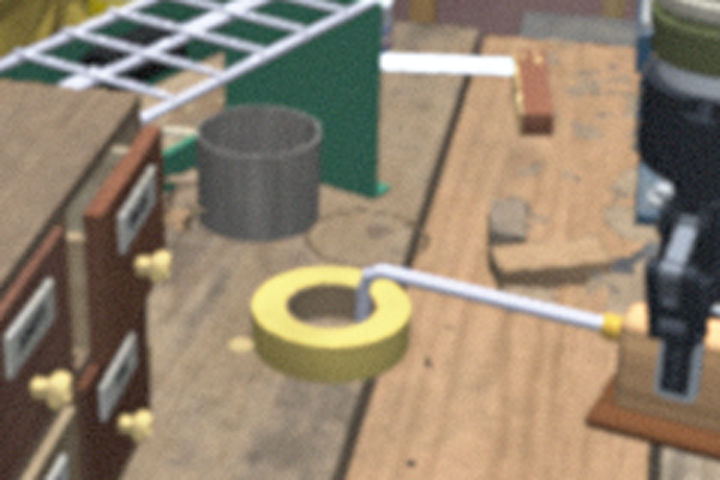

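jog_arm([
  [0.005,0,0,0,0,0],
  [0.006,0,0,0,0,0],
  [0.004,0,0,0,0,0],
  [0,0,0,0,0,0],
  [0,0,0.008,0,0,0],
  [0,0,0.01,0,0,0],
  [0,0,0.01,0,0,0],
  [0,0,0.01,0,0,0],
  [0,0,0.01,0,0,0],
  [0,0,0.006,0,0,0],
])

```text
clock: 11.5
tcp_pos: [0.3845, 0.3688, 0.0869]
orientation: [0.001, -0.003, 1.0, 0.001]
wrist_force: [0.5, 0.1, -1.8]
finger_gap: 0.0253
```

jog_arm([
  [-0.002,-0.006,0,0,0,0],
  [-0.004,-0.009,0,0,0,0],
  [-0.004,-0.009,0,0,0,0],
  [-0.004,-0.009,0,0,0,0],
  [-0.004,-0.009,0,0,0,0],
  [-0.004,-0.009,0,0,0,0],
  [-0.004,-0.009,0,0,0,0],
  [-0.004,-0.009,0,0,0,0],
  [-0.002,-0.006,0,0,0,0],
  [0,-0.003,0,0,0,0],
])

```text
clock: 12.5
tcp_pos: [0.3517, 0.2897, 0.0854]
orientation: [-0.0, -0.003, 1.0, 0.0]
wrist_force: [0.2, 0.2, -1.0]
finger_gap: 0.0255
```

jog_arm([
  [0,0,-0.008,0,0,0],
  [0,0,-0.01,0,0,0],
  [0,0,-0.01,0,0,0],
  [0,0,-0.01,0,0,0],
  [0,0,-0.008,0,0,0],
  [0,0,-0.004,0,0,0],
  [0,0,-0.003,0,0,0],
  [0,0,-0.001,0,0,0],
  [0,0,0,0,0,0],
  [0,0,0,0,0,0],
])

```text
clock: 13.5
tcp_pos: [0.3523, 0.2905, 0.0316]
orientation: [0.0, -0.003, 1.0, 0.0]
wrist_force: [-0.3, -0.1, -2.0]
finger_gap: 0.0254
```

```bash
python3 - <<'E'
from h import *
s=get_state();print({k:np.round(s[k],4) for k in("clock","tcp_pos","orientation","finger_gap","wrist_force","ft_torque")})
a=read_camera("scene");cv2.imwrite("pics/s6.png",cv2.resize(a[160:320,260:500,::-1],None,fx=3,fy=3,interpolation=cv2.INTER_CUBIC))
E
```

```text
{'clock': np.float64(13.5), 'tcp_pos': array([0.3523, 0.2905, 0.0316]), 'orientation': array([ 3.0e-04, -3.1e-03,  1.0e+00,  2.0e-04]), 'finger_gap': np.float64(0.0254), 'wrist_force': array([-0.3377, -0.0523, -2.0158]), 'ft_torque': array([ 0.0395, -0.0291,  0.0075])}
```

View pics/s6.png

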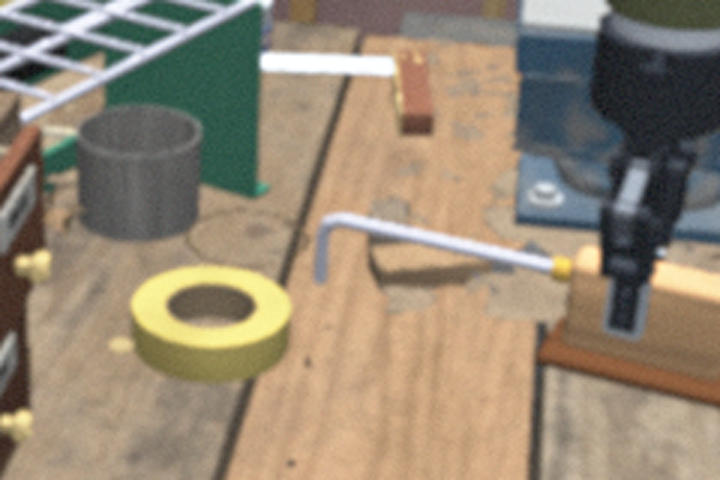

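jog_arm([
  [0,0,-0.001,0,0,0],
  [0,0,0,0,0,0],
  [0,0,-0.001,0,0,0],
  [0,0,0,0,0,0],
  [0,0,-0.001,0,0,0],
  [0,0,0,0,0,0],
  [0,0,-0.0005,0,0,0],
  [0,0,0,0,0,0],
  [0,0,0,0,0,0],
  [0,0,0,0,0,0],
])

```text
clock: 14.55
tcp_pos: [0.352, 0.2903, 0.028]
orientation: [0.0, -0.003, 1.0, 0.0]
wrist_force: [-0.5, -0.5, 2.3]
finger_gap: 0.0254
```

jog_arm([
  [0,0,0,0,0,0],
  [0,0,0,0,0,0],
  [0,0,0,0,0,0],
  [0,0,0,0,0,0],
  [0,0,0,0,0,0],
  [0,0,0,0,0,0],
  [0,0,0,0,0,0],
  [0,0,0,0,0,0],
  [0,0,0,0,0,0],
  [0,0,0,0,0,0],
], hand=1)

```text
clock: 15.55
tcp_pos: [0.352, 0.2903, 0.0278]
orientation: [-0.0, -0.003, 1.0, 0.0]
wrist_force: [-0.8, -0.1, 0.2]
finger_gap: 0.0855
```

jog_arm([
  [0,0,0.01,0,0,0],
  [0,0,0.02,0,0,0],
  [0,0,0.025,0,0,0],
  [0,0,0.025,0,0,0],
  [0,0,0.025,0,0,0],
  [0,0,0.025,0,0,0],
  [0,0,0.025,0,0,0],
  [0,0,0.02,0,0,0],
  [0,0,0,0,0,0],
  [0,0,0,0,0,0],
])

```text
clock: 16.55
tcp_pos: [0.3522, 0.2904, 0.2033]
orientation: [0.001, -0.003, 1.0, 0.0]
wrist_force: [0.2, 0.4, 0.0]
finger_gap: 0.0853
```

```bash
python3 - <<'E'
from h import *
s=get_state();print({k:np.round(s[k],4) for k in("clock","tcp_pos","finger_gap","wrist_force")})
a=read_camera("top");cv2.imwrite("pics/t7.png",cv2.resize(a[50:350,215:455,::-1],None,fx=2,fy=2,interpolation=cv2.INTER_CUBIC))
a=read_camera("scene");cv2.imwrite("pics/s7.png",cv2.resize(a[140:320,240:500,::-1],None,fx=3,fy=3,interpolation=cv2.INTER_CUBIC))
E
```

```text
{'clock': np.float64(16.55), 'tcp_pos': array([0.3522, 0.2904, 0.2033]), 'finger_gap': np.float64(0.0853), 'wrist_force': array([0.2334, 0.4495, 0.021 ])}
```

View pics/t7.png

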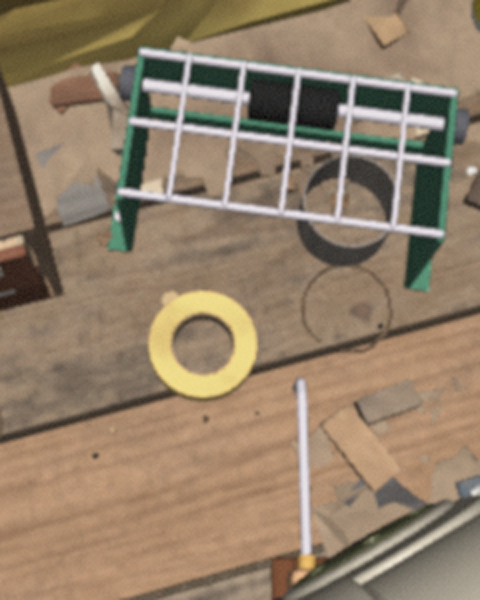

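View pics/s7.png

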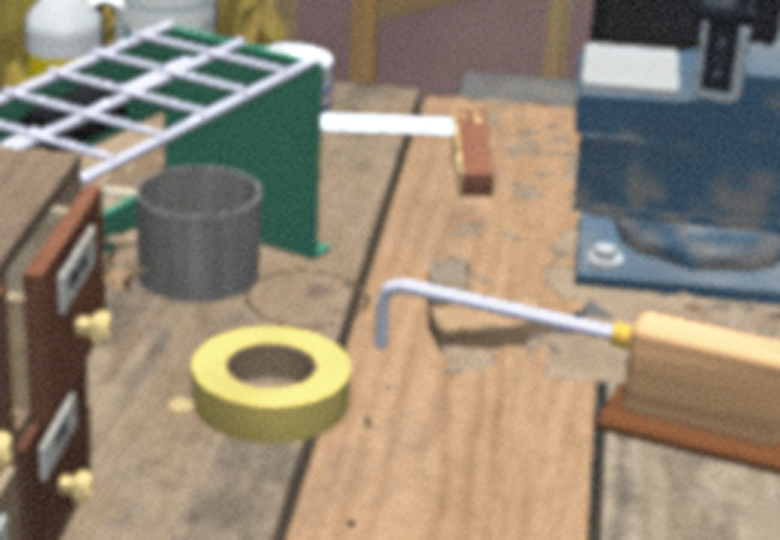

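```bash
python3 - <<'E'
from h import *
r=ray("top",215+203/2,50+344/2,.024)[:2];ex=np.array([np.cos(np.radians(-7.7)),np.sin(np.radians(-7.7))])
print("roll",r,"depth of far edge vs front",(r-np.array([.641,.3139]))@ex+.0455)
a=cv2.imread("pics/top0.png");b=read_camera("top")[:,:,::-1]
print("sleeve diff",cv2.absdiff(a[120:185,360:420],b[120:185,360:420]).mean(), "ref",cv2.absdiff(a[60:110,360:420],b[60:110,360:420]).mean())
hand_in()
E
```

```text
roll [0.57090151 0.37142832] depth of far edge vs front -0.03167442828771552
sleeve diff 3.187863247863248 ref 3.394111111111111
the job is handed in; nothing more can be done
```

The tape roll is out from under the guard and the job is handed in, at about 17 s of the 48 s allowed. I took the rod by its wooden grip, lowered the tip into the hole, and drew the roll forward. Then I lifted the rod clear, stood it on its foot beside the roll, let go and raised the arm.

- **Roll:** it lies flat at about (0.571, 0.371). Its far edge is about 32 mm in front of the guard's front line, measured from the top camera.
- **Sleeve:** it is unmoved. The before-and-after picture difference there is only image noise (3.2, against 3.4 in a patch where nothing moved).
- **Rod:** it stands on its foot about 30 mm clear of the roll (planned placement). The fingers are fully open about 175 mm higher, and the wrist force is near zero.
- **Not seen directly:** the arm hid the top view while the tip went into the hole. I relied on the measured positions and on feeling no contact force; the pictures after the draw showed the tip in the hole.

No checks failed or disagreed.

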